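# Load a welder's control board into the sprung board holder

### The job

Take the welder's control board off the rubber mat and load it, components up, into the sprung board holder the usual way: rest one of its bare edges on a jaw's ledge and push it in under the lip so that the sprung jaw gives way, lower the opposite edge in front of the other jaw, then ease the board back and let go, so that it ends level, caught in both jaws, with the springs centring it between them and roughly in the middle of the jaws' length. Go by feel: neither the board nor the jaws may be forced (keep all the board's contact with the holder together below about 20 N), and leave the other things on the bench where they are.

Things in the scene. Friction and masses are not known exactly. Their poses are not given: they have to be found in the camera images.
- board: Green circuit board lying on the mat, components up; 80 mm (x) by 100 mm (y), 3 mm thick, 0.14 to 0.26 kg. Origin: centre of its underside; z up. The two edges at y = +50 and y = -50 mm are bare for 8 mm and go into the jaws, either way round. Taller parts (to 21 mm) stand only in the four corners, over 22 mm from the centre in both x and y; between them nothing but the heat sink is above 5 mm.
- heat_sink (a point): Point at the centre of the board's finned aluminium heat sink, 21 mm above the board's underside, axes as the board. The sink is the part to grip, across either pair of faces: 44 mm along x, 30 mm along y, standing from 3 to 39 mm (fin tips 44.5 mm) above the board's underside, centred on the board.
- holder: Blue foot of the sprung board holder, 130 mm square, 12 mm high, fixed to the bench, origin at the centre of its underside; same axes as holder_centre. On its post stands the head, clamped at a varying height: two guide rods along y (232 mm over all) with two orange jaws. Carriers, rods and block fill the space from 8 to 80 mm below the slots; the gap between the jaws is free down to 20 mm below the slots.
- holder_centre (a point): Midpoint between the jaws at rest, at mid-height of their slots, 85 to 115 mm above the bench; x along the slots, y from right jaw to left jaw, z up. Jaws: 100 mm long (x). Slots 4.5 mm high (z -2.25 to 2.25), bottoms at y = +-45 mm. Below, a ledge (3 mm thick) juts 10 mm inward from the slot bottom; above, a lip (z 2.25 to 5.25, flat top) juts only 4 mm. The jaw's back rises to z = 8 mm.
- head_block (a point): Middle of the head's central block, 34 mm below holder_centre, same axes. Each jaw slides outward only, along y, on its own spring: 3 N plus 0.5 N per mm, friction 0.3 N, hard stop at 16.5 mm (11.3 N); no play up or down. Holding the board, both springs are pushed back 5 mm (5.5 N). With one edge home in its jaw, that jaw must go back at least 14 mm before the other edge can pass the other lip.
- mat: Black rubber mat, fixed, 190 mm (x) by 170 mm (y), 3 mm thick, origin at the centre of its underside.
- grinder: Bystander: blue angle grinder, about 0.33 m long, lying on the bench. Origin under its body.
- spanner: Bystander: steel spanner lying flat, origin at its middle.
- horseshoe: Bystander: steel horseshoe about 110 mm across lying flat, origin at its centre.
- screw_tray: Bystander: red open tray of screws, 100 by 140 mm, 30 mm high, origin under its centre.

How it is judged:
By the outcome, as a careful person would: the job done as asked, in the order asked, and still so for the second after the job is handed in, with the robot touching nothing.
It also fails if it takes over 66 s, if anything falls off the work surface, if the arm or the gripper's body presses on something with over 40 N, if the wrist force passes 120 N, or if a joint passes its speed limit or range.

### The arm

A 6-joint arm with a two-finger parallel gripper is mounted at the origin on the work surface. World frame = base frame: x ahead of the robot, y to its left, z up, the work surface at z = 0. Lengths are in mm, angles in rad, forces in N, time in s.
With the tool pointing down it reaches from about 350 to 875 mm from the base axis. Payload 4.2 kg.
Tool frame: the origin (TCP) lies between the finger pads; the fingertips stand 14 mm ahead of it and the grasp point (between the pads) lies 5 mm behind it; z points along the fingers, y is the line along which they close (so a half turn about z gives the same grasp; the last joint's range is limited). The gripper opens to 85 mm and grips with 20 to 120 N. Pads are 22 mm wide; open, the fingers measure 114 mm over their backs; the gripper's body (76 mm by 85 mm) begins 54 mm behind the grasp point. The pads swing forward as they close: fully open they stand 13 mm farther back than shut.
Start: joints at [1.52, 0.385, 0.008, 0, -1.194, -0.259], TCP at [190.51, 595.235, 245.312] pointing down, gripper open.
Joint ranges: [-3.14, 3.14], [-1.21, 2.06], [-1.07, 1.41], [-3.16, 2.05], [-2.99, -0.16], [-3.1, 3.1]. Speed limits (rad/s): [2.79, 2.79, 3.14, 3.14, 3.14, 3.14].

### API

Orientations are given as a unit quaternion [x, y, z, w].
In Python, from bench import * gives the robot as it stands.
- The arm moves only by the tool carry_out, never from a script. Its argument "motion" is a list of rows, each a list of 7 numbers: the turn, a rotation vector about the tool's x, y, z in rad, then the shift along the tool's x, y, z in mm, then the opening, from -1 (shut) to 1 (fully open), so that 0 is half open. A call has 1 to 5 rows; each row is the pose to reach, as a shift and turn from the pose commanded when the call began, along the tool's axes at that moment; what a row does not reach only later rows make up. A row lasts 1/8 s, in which the tool goes at most 62.5 mm and 10.7 degrees, less where a joint would pass 70% of its speed; a pose out of reach is approached as far as the arm can. A call with a gripper value outside its range is refused whole. The fingers move at their own pace and stop on an object; the grip force is fixed at half the most. Time passes only in rows, so rows that repeat a pose let the fingers close. It gives the time, the measured TCP pose, the force, the opening and the grip force at its end, in the units of the state.
- read_state(): the state, without advancing time (a new reading comes with each control period).
- get_image(name): name is "scene" or "top" or "wrist"; returns a dict with "color" (480x640x3 uint8, blue, green, red), "mtx" (3x3 intrinsics, pixels), "position" and "orientation" of the camera in the world. Camera axes: x right, y down, z forward; pixel columns grow to the right and rows downward; lengths in mm; the calibration is good to about 2 mm. A picture is of the moment at which its call begins. There is no depth.
- job_done(): hands the job in; it is judged then, once.
The state is a dict: "clock": time; "joints": joint angles; "joint_vel": joint speeds; "joint_efforts": joint torques, N m; "position": TCP position; "ee_rot": TCP orientation; "contact_force": force on the tool from outside, world axes, zero at the start; "wrist_torque": the same for the moment, N m; "gripper_width": finger opening in mm; "grasp_force": force on a finger pad.
Only numpy, scipy, OpenCV 4.12 (cv2) and the standard library are available. Lean on these libraries where they do the work, as an engineer would, in place of code of your own. Each camera call takes 0.05 s, during which the arm holds its last target. There are 200 camera calls.

## Working session

There is one attempt and no reset: what is moved stays moved. The work goes in short steps, Python scripts to look and compute and a tool call to move; the robot and the scene stay as the last step left them, time stands still between calls to the robot, and variables do not carry over. Pictures are saved under pics/ and viewed, at most 10 in all, crops included, and the job is handed in when it is done.

Besides the shell and the picture viewer there is one more tool, called as name(argument=value, ...) on one line, values as JSON. carry_out: Moves the arm, as the interface text tells. Its arguments: {"type":"object","properties":{"motion":{"type":"array"}},"required":["motion"]}

```bash
mkdir -p pics; python3 - <<'E'
from bench import *
import cv2
s=read_state(); print(s)
for n in ("scene","top"):
    d=get_image(n); cv2.imwrite(f"pics/{n}1.png",d["color"]); print(n,d["mtx"],d["position"],d["orientation"])
E
```

```text
{'clock': 0.0, 'joints': array([ 1.51960425e+00,  3.85562278e-01,  6.65887928e-03, -4.65813135e-04,
       -1.19399154e+00, -2.58620044e-01]), 'joint_vel': array([ 0.00030318,  0.0010209 , -0.0006917 , -0.00105061,  0.00123864,
        0.00241968]), 'joint_efforts': array([ 8.22813399e-04, -3.92288840e+01,  1.88407338e+01,  4.18618083e+00,
       -4.55533256e-03,  7.04257474e-06]), 'position': array([190.35943379, 594.74537395, 244.2359473 ]), 'ee_rot': array([ 9.88012201e-01, -1.54372093e-01, -1.06681276e-04,  1.06607673e-03]), 'contact_force': array([ 0.04729522, -0.64236879, -0.30166214]), 'wrist_torque': array([-0.00108054,  0.02099913,  0.04670799]), 'grasp_force': 0.0, 'gripper_width': 85.41620046170655}
scene [[615.20271766   0.         316.07789249]
 [  0.         615.20271766 238.04752475]
 [  0.           0.           1.        ]] [1561.4088511   104.96043352 1314.59464258] [ 0.63541257  0.69842016 -0.2489988  -0.21554523]
top [[567.12216055   0.         319.26809759]
 [  0.         567.12216055 237.58830292]
 [  0.           0.           1.        ]] [ 416.31155785   -2.59125283 1520.70348976] [-0.69514746  0.71597445 -0.04606695  0.04503807]
```

View pics/scene1.png

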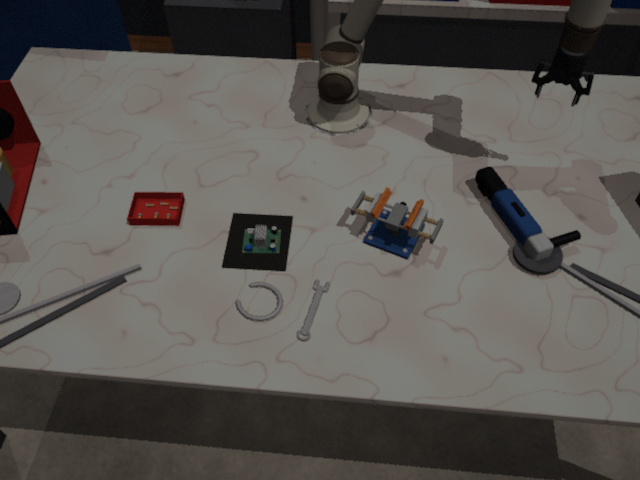

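View pics/top1.png

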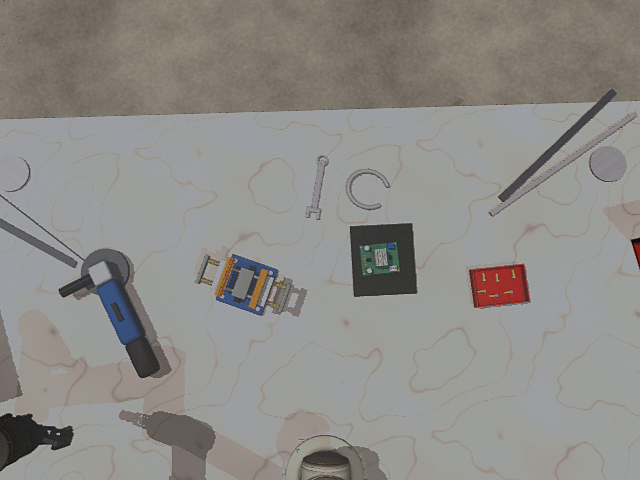

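The top view shows the board at about (380,260) on the mat and the holder at about (243,285), with its orange jaws at (226,272) and (262,293). The holder is turned about 15°.

```bash
cat > h.py <<'E'
from bench import *
import cv2, numpy as np
from scipy.spatial.transform import Rotation as R
def ray(d,px):
    v=R.from_quat(d["orientation"]).apply(np.linalg.solve(d["mtx"],[px[0],px[1],1.])); return np.array(d["position"]),v
def onz(d,px,z):
    p,v=ray(d,px); return p+v*(z-p[2])/v[2]
def tri(d1,a,d2,b):
    p,v=ray(d1,a);q,w=ray(d2,b)
    t=np.linalg.lstsq(np.c_[v,-w],q-p,rcond=None)[0]; return (p+v*t[0]+q+w*t[1])/2, np.linalg.norm(p+v*t[0]-q-w*t[1])
def mask(d,lo,hi):
    return cv2.inRange(cv2.cvtColor(d["color"],cv2.COLOR_BGR2HSV),lo,hi)
def blobs(m,amin):
    cs,_=cv2.findContours(m,cv2.RETR_EXTERNAL,cv2.CHAIN_APPROX_NONE)
    return sorted([c for c in cs if cv2.contourArea(c)>amin],key=cv2.contourArea,reverse=True)
ORANGE=((8,130,90),(20,255,255)); GREEN=((55,80,30),(90,255,255)); BLUE=((100,130,50),(125,255,255))
E
python3 - <<'E'
from h import *
D={n:get_image(n) for n in("top","scene")}
C={}
for n,d in D.items():
    for nm,c in(("or",ORANGE),("gr",GREEN)):
        m=cv2.morphologyEx(mask(d,*c),cv2.MORPH_CLOSE,np.ones((3,3))) 
        for b in blobs(m,20 )[:4]:
            r=cv2.minAreaRect(b); M=cv2.moments(b); print(n,nm,cv2.contourArea(b),np.round(r[0],1),np.round(r[1],1),round(r[2],1))
            if n=="top":
                z=108 if nm=="or" else 6
                print("   corners",np.round([onz(d,p,z)[:2] for p in cv2.boxPoints(r)],0).tolist(), np.round(onz(d,r[0],z),0))
    crop=d["color"][225:325,190:420] if n=="top" else d["color"][170:280,220:450]
    C[n]=cv2.resize(crop,None,fx=3.4,fy=2.7*3.4/2.7*.8,interpolation=cv2.INTER_CUBIC) if 0 else cv2.resize(crop,(690,int(crop.shape[0]*3)),interpolation=cv2.INTER_CUBIC)
cv2.imwrite("pics/c1.png",cv2.resize(np.vstack(list(C.values())),None,fx=.95,fy=.95))
E
```

```text
top or 262.0 [224.4 276.7] [ 7.7 40.2] 20.2
   corners [[466.0, 258.0], [559.0, 223.0], [551.0, 205.0], [458.0, 240.0]] [508. 232. 108.]
top or 230.0 [257.9 288.4] [ 6.7 40.2] 20.0
   corners [[434.0, 174.0], [526.0, 139.0], [520.0, 123.0], [428.0, 159.0]] [477. 149. 108.]
top gr 429.0 [379.5 258.3] [29.4 37. ] 84.0
   corners [[588.0, -115.0], [595.0, -215.0], [516.0, -219.0], [509.0, -120.0]] [ 552. -167.    6.]
scene or 189.5 [381.3 202.1] [ 7.6 31.1] 29.7
scene or 148.0 [413.5 213.3] [ 6.5 31.4] 28.6
scene gr 432.5 [261. 241.] [24. 38.] 90.0
```

View pics/c1.png

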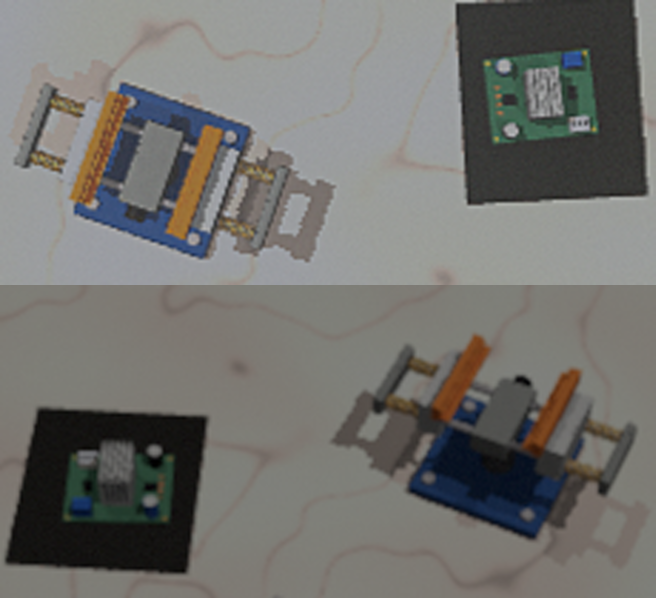

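The close-up shows the board's long side running along world y. The jaws are parallel and turned about -20.5°. I'll go over the holder first for a close look.

```bash
cat >> h.py <<'E'
def tool(yaw,tilt=0):
    # tool down, tool x at yaw deg; tilt deg about tool x
    return R.from_euler("z",yaw,degrees=True)*R.from_euler("x",180,degrees=True)*R.from_euler("x",tilt,degrees=True)
def rel(pos,Rt,s=None):
    s=s or read_state(); R0=R.from_quat(s["ee_rot"])
    print("turn",np.round((R0.inv()*Rt).as_rotvec(),4),"shift",np.round(R0.inv().apply(np.array(pos)-s["position"]),1),"pos",np.round(s["position"],1),"t",s["clock"])
E
python3 - <<'E'
from h import *
rel([470,190,290],tool(-20.5))
E
```

```text
turn [ 0.0013 -0.0001  0.0479] shift [389.8 300.5 -44.9] pos [190.4 594.9 244.6] t 0.2
```

carry_out(motion=[[0,0,0.01,48,37,-10,1],[0,0,0.02,96,74,-20,1],[0,0,0.03,144,111,-30,1],[0,0,0.04,192,148,-40,1],[0,0,0.048,240,185,-45,1]])

```text
clock: 0.82
position: [363.5, 344.3, 291.0]
ee_rot: [0.984, -0.178, 0.0, -0.001]
contact_force: [1.3, 0.4, 0.9]
gripper_width: 85.3
grasp_force: 0.0
```

carry_out(motion=[[0,0,0,47,36,0,1],[0,0,0,94,73,0,1],[0,0,0,150,115,0,1],[0,0,0,150,115,0,1],[0,0,0,150,115,0,1]])

```text
clock: 1.45
position: [463.0, 185.2, 290.1]
ee_rot: [0.984, -0.179, -0.0, 0.0]
contact_force: [0.0, 0.8, -0.5]
gripper_width: 85.6
grasp_force: 0.0
```

```bash
python3 - <<'E'
from h import *
s=read_state();print(s["position"],s["ee_rot"],s["joints"])
d=get_image("wrist");cv2.imwrite("pics/w1.png",d["color"]);print(d["mtx"],d["position"],d["orientation"])
for b in blobs(mask(d,*ORANGE),200):
    r=cv2.minAreaRect(b);print(cv2.contourArea(b),np.round(r[0],1),np.round(r[1],1),r[2],np.round(cv2.boxPoints(r)).tolist())
E
```

```text
[463.00079246 185.20084253 290.11678378] [ 9.83902956e-01 -1.78703505e-01 -1.73109472e-04  1.79519268e-05] [ 7.06568759e-01  1.36543804e-01 -2.17881054e-01 -2.61758873e-04
 -1.21661822e+00  5.04981202e-01]
[[347.65438493   0.         318.26776878]
 [  0.         347.65438493 241.98781884]
 [  0.           0.           1.        ]] [534.20301715 158.65265244 418.76712413] [-0.56306132  0.8128785   0.12246683 -0.08480787]
2432.5 [249.4 190.1] [113.7  23.7] 86.633544921875 [[234.0, 134.0], [258.0, 133.0], [265.0, 246.0], [241.0, 248.0]]
2309.0 [348.6 190.7] [ 22.7 114.3] 2.2906100749969482 [[335.0, 247.0], [340.0, 133.0], [362.0, 134.0], [358.0, 248.0]]
```

View pics/w1.png

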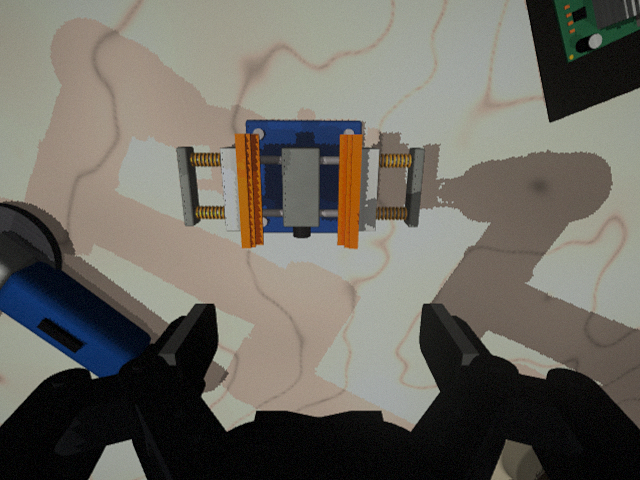

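The wrist view shows both jaws clearly, left at (249,190) and right at (349,191). I'll move toward the board and take a second view of the jaws, so I can triangulate their height.

carry_out(motion=[[0,0,0,30,37,0,1],[0,0,0,60,74,0,1],[0,0,0,91,110,0,1],[0,0,0,91,110,0,1],[0,0,0,91,110,0,1]])

```text
clock: 2.12
position: [509.4, 52.0, 290.2]
ee_rot: [0.984, -0.177, -0.0, -0.0]
contact_force: [-0.2, -0.2, 0.5]
gripper_width: 85.4
grasp_force: 0.0
```

```bash
python3 - <<'E'
from h import *
d=get_image("wrist");cv2.imwrite("pics/w2.png",d["color"]);
o=dict(mtx=d["mtx"],position=np.array([534.20301715,158.65265244,418.76712413]),orientation=[-0.56306132,0.8128785,0.12246683,-0.08480787])
def feats(img):
    f=[]
    m=cv2.inRange(cv2.cvtColor(img,cv2.COLOR_BGR2HSV),*ORANGE)
    for b in sorted(blobs(m,200)[:2],key=lambda b:b[:,0,0].mean()):
        p=b[:,0,:].astype(float)
        P=cv2.boxPoints(cv2.minAreaRect(b)); P=P[np.argsort(P[:,1])]
        f.append([*sorted(P[:2].tolist()),*sorted(P[2:].tolist())])
    return np.array(f)
a=feats(cv2.imread("pics/w1.png"));b=feats(d["color"])
print(np.round(a).tolist());print(np.round(b).tolist())
for j in range(2):
    for k in range(4):
        p,e=tri(o,a[j,k],d,b[j,k]);print(j,k,np.round(p,1),round(e,2))
m=mask(d,*GREEN)
for bl in blobs(m,300): r=cv2.minAreaRect(bl);print("green",cv2.contourArea(bl),r)
rel([540,-155,250],tool(4))
E
```

```text
[[[234.0, 134.0], [258.0, 133.0], [241.0, 248.0], [265.0, 246.0]], [[340.0, 133.0], [362.0, 134.0], [335.0, 247.0], [358.0, 248.0]]]
[[[121.0, 237.0], [131.0, 236.0], [138.0, 334.0], [147.0, 333.0]], [[222.0, 235.0], [239.0, 234.0], [229.0, 335.0], [246.0, 334.0]]]
0 0 [559.5 223.9 116.4] 0.45
0 1 [555.9 203.4 133.5] 7.38
0 2 [466.6 259.1 117.2] 0.88
0 3 [469.  233.9 137.6] 6.77
1 0 [528.8 141.  107.8] 0.63
1 1 [523.2 124.2 111.2] 3.1
1 2 [432.6 178.7 109.8] 4.14
1 3 [427.7 159.8 113.9] 0.03
green 4305.0 ((490.3087463378906, 93.97341918945312), (75.8326416015625, 107.90510559082031), 65.63754272460938)
turn [-2.000e-04  1.000e-04 -4.254e-01] shift [100.9 183.5  40.2] pos [509.3  52.2 290.3] t 2.175
```

View pics/w2.png

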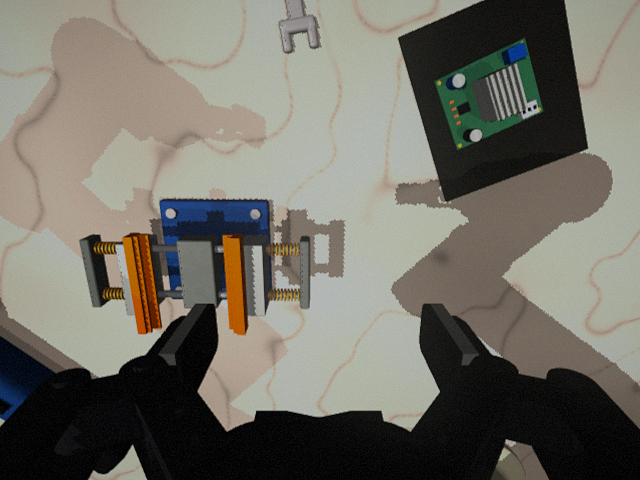

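The view shows the jaws at about (130,285) and (235,285), and the board at (490,94). Next I'll go above the board.

carry_out(motion=[[0,0,-0.11,25,46,10,1],[0,0,-0.22,50,92,20,1],[0,0,-0.33,75,138,30,1],[0,0,-0.425,101,184,40,1],[0,0,-0.425,101,184,40,1]])

```text
clock: 2.8
position: [539.7, -158.1, 248.9]
ee_rot: [0.999, 0.033, -0.001, -0.0]
contact_force: [-0.5, 0.7, -0.9]
gripper_width: 85.5
grasp_force: 0.0
```

carry_out(motion=[[0,0,0,0,0,0,1],[0,0,0,0,0,0,1]])

```text
clock: 3.05
position: [540.1, -155.4, 250.8]
ee_rot: [0.999, 0.035, 0.0, -0.0]
contact_force: [0.1, 0.2, -0.1]
gripper_width: 85.2
grasp_force: 0.0
```

```bash
python3 - <<'E'
from h import *
o=dict(mtx=np.array([[347.654,0,318.268],[0,347.654,241.988],[0,0,1]]),position=np.array([534.203,158.653,418.767]),orientation=[-0.56306132,0.8128785,0.12246683,-0.08480787])
for z in (108,112,116,120,124): 
    print(z,[round(float(np.linalg.norm(onz(o,a,z)-onz(o,b,z))),1) for a,b in(((234,134),(241,248)),((362,134),(358,248)))])
d=get_image("wrist");cv2.imwrite("pics/w3.png",d["color"])
m=cv2.morphologyEx(mask(d,*GREEN),cv2.MORPH_CLOSE,np.ones((5,5)))
b=blobs(m,500)[0]; hull=cv2.convexHull(b)
q=cv2.approxPolyN(hull,4)[0] if hasattr(cv2,"approxPolyN") else cv2.boxPoints(cv2.minAreaRect(b))
P=np.array([onz(d,p,6)[:2] for p in q]); print(q.tolist(),np.round(P,1).tolist())
r=cv2.minAreaRect(np.array([onz(d,p,6)[:2] for p in hull[:,0]],np.float32)); print(r)
s=read_state();print(s["joints"]);rel([*r[0],150],tool(4),s)
E
```

```text
108 [102.4, 102.4]
112 [101.1, 101.1]
116 [99.8, 99.7]
120 [98.4, 98.4]
124 [97.1, 97.1]
[[376, 158], [373, 232], [282, 232], [280, 158]] [[597.3, -212.1], [517.3, -218.3], [510.2, -117.1], [590.3, -111.9]]
((553.7733154296875, -164.6585693359375), (80.2974853515625, 101.00880432128906), 3.9976425170898438)
[ 8.04142834e-03  2.73284897e-01 -1.41362612e-01 -4.16578665e-05
 -1.15510589e+00  1.63235834e+00]
turn [ 0.     -0.001  -0.0002] shift [ 12.9  10.1 100.9] pos [ 540.1 -155.5  250.9] t 3.1
```

View pics/w3.png

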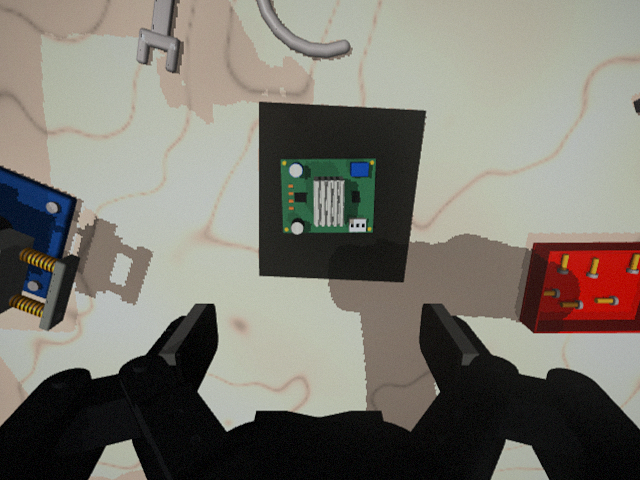

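The board is centred at (328,195) in the view, in line with the gripper. In world coordinates it is at (554,-165), yaw 4°. I'll descend and grip the sink across its 30 mm faces.

carry_out(motion=[[0,0,0,13,9.5,50,0.5],[0,0,0,13,9.5,100,0.5],[0,0,0,13,9.5,150,0.5],[0,0,0,13,9.5,190,0.5],[0,0,0,13,9.5,210,0.5]])

```text
clock: 3.72
position: [552.5, -164.4, 38.3]
ee_rot: [0.999, 0.034, -0.002, -0.0]
contact_force: [0.4, 0.0, 0.1]
gripper_width: 64.2
grasp_force: 0.0
```

carry_out(motion=[[0,0,0,0,0,10,0.5],[0,0,0,0,0,16,0.5],[0,0,0,0,0,16,0.5]])

```text
clock: 4.1
position: [553.9, -165.3, 24.9]
ee_rot: [0.999, 0.034, 0.001, 0.0]
contact_force: [0.1, 0.4, 0.2]
gripper_width: 64.0
grasp_force: 0.0
```

carry_out(motion=[[0,0,0,0,0,0,-1],[0,0,0,0,0,0,-1],[0,0,0,0,0,0,-1],[0,0,0,0,0,0,-1],[0,0,0,0,0,0,-1]])

```text
clock: 4.72
position: [554.1, -165.6, 25.3]
ee_rot: [0.999, 0.034, 0.001, 0.0]
contact_force: [-0.7, 2.3, 6.5]
gripper_width: 29.4
grasp_force: 60.6
```

```bash
python3 - <<'E'
from h import *
s=read_state();print(s["position"],s["contact_force"],s["wrist_torque"],s["gripper_width"],s["grasp_force"],R.from_quat(s["ee_rot"]).as_matrix()[:,0])
E
```

```text
[ 554.05640869 -165.60503733   25.27689231] [-0.66881629  2.27386987  6.45212323] [ 0.43228508  0.18737564 -0.02571861] 29.39974233031301 60.55021047592163 [0.99772664 0.06737038 0.00166646]
```

carry_out(motion=[[0,0,0,0,0,-30,-1],[0,0,0,0,0,-80,-1],[0,0,0,-5,-15,-130,-1],[0,0,0,-15,-50,-175,-1],[0,0,0,-27,-100,-215,-1]])

```text
clock: 5.35
position: [519.6, -69.3, 238.5]
ee_rot: [0.999, 0.032, -0.0, -0.0]
contact_force: [2.4, 1.0, -3.0]
gripper_width: 29.4
grasp_force: 59.7
```

carry_out(motion=[[0,0,0.085,-14,-58,0,-1],[0,0,0.17,-29,-116,0,-1],[0,0,0.255,-44,-174,0,-1],[0,0,0.34,-59,-234,0,-1],[0,0,0.427,-72,-290,0,-1]])

```text
clock: 5.98
position: [427.5, 216.2, 237.0]
ee_rot: [0.984, -0.18, -0.001, 0.0]
contact_force: [0.5, 0.2, -2.0]
gripper_width: 29.2
grasp_force: 59.7
```

carry_out(motion=[[0,0,0,0,0,0,-1],[0,0,0,0,0,0,-1],[0,0,0,0,0,0,-1]])

```text
clock: 6.35
position: [429.1, 213.7, 237.3]
ee_rot: [0.984, -0.18, -0.0, 0.0]
contact_force: [0.1, -0.8, -2.4]
gripper_width: 29.4
grasp_force: 60.0
```

```bash
python3 - <<'E'
from h import *
s=read_state();print(s["position"],s["contact_force"],s["wrist_torque"],s["gripper_width"],s["joints"])
d=get_image("wrist");cv2.imwrite("pics/w4.png",d["color"]);np.save("w4.npy",np.r_[d["position"],d["orientation"]])
for b in blobs(mask(d,*ORANGE),200):
    P=cv2.boxPoints(cv2.minAreaRect(b));print(np.round(P).tolist());print(np.round([onz(d,p,115) for p in P],1).tolist())
m=cv2.morphologyEx(mask(d,*GREEN),cv2.MORPH_CLOSE,np.ones((5,5)))
b=blobs(m,500)[0];q=cv2.approxPolyN(cv2.convexHull(b),4)[0]
P=np.array([onz(d,p,s["position"][2]-19.3) for p in q])
Rt=R.from_quat(s["ee_rot"]);print(q.tolist(),np.round(Rt.inv().apply(P-s["position"]),1).tolist(),np.degrees(np.arctan2(*Rt.as_matrix()[1::-1,0])))
E
```

```text
[429.06433629 213.71425418 237.27917786] [ 0.1160567  -0.80842992 -2.44916238] [ 0.00757834 -0.00355774  0.0213992 ] 29.40529216132889 [ 8.01902497e-01  1.42512577e-01 -3.48184387e-01 -1.76288585e-04
 -1.08119664e+00  4.07575185e-01]
[[359.0, 215.0], [366.0, 66.0], [396.0, 67.0], [389.0, 217.0]]
[[436.5, 178.8, 115.0], [529.5, 142.4, 115.0], [521.8, 124.4, 115.0], [427.7, 158.5, 115.0]]
[[233.0, 66.0], [263.0, 64.0], [272.0, 215.0], [242.0, 216.0]]
[[560.0, 223.9, 115.0], [554.2, 205.3, 115.0], [459.6, 238.7, 115.0], [466.1, 259.8, 115.0]]
[[419.0, 102.0], [451.0, 102.0], [451.0, 119.0], [419.0, 119.0]]
[[495.9, 116.2, 115.0], [488.3, 96.1, 115.0], [477.8, 98.7, 115.0], [485.5, 119.1, 115.0]]
[[432, 222], [419, 349], [217, 350], [205, 222]] [[39.5, 49.6, 19.3], [-24.7, 49.4, 19.4], [-25.2, -50.0, 19.3], [39.6, -49.7, 19.2]] -20.706803953756886
```

View pics/w4.png

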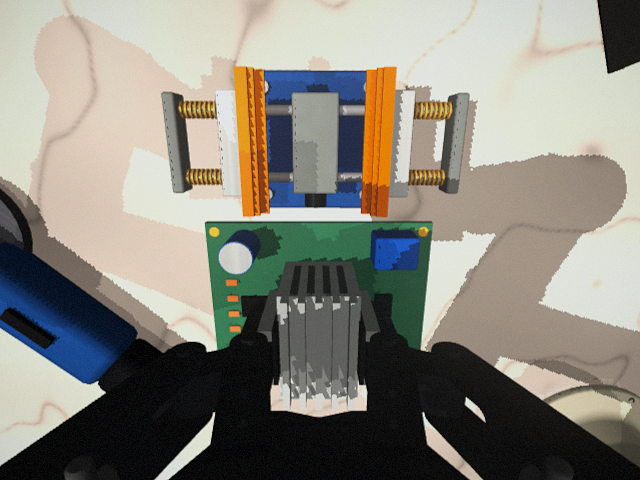

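The board sits centred in the grip, and the jaws are clear ahead of it. Next I'll tilt the left edge down by 7° and hover over the left ledge.

```bash
cat >> h.py <<'E'
H=np.array([493.9,191.7,107.5]); YAW=-20.7
RH=R.from_euler("z",YAW,degrees=True)
def tcp_for(ye,ze,th,x=0):
    c,s_=np.cos(np.radians(th)),np.sin(np.radians(th))
    return H+RH.apply([x,ye-50*c+22.3*s_,ze+50*s_+22.3*c])
def status(th,s=None):
    s=s or read_state(); p=RH.inv().apply(s["position"]-H); c,s_=np.cos(np.radians(th)),np.sin(np.radians(th))
    f=RH.inv().apply(s["contact_force"]); t=RH.inv().apply(s["wrist_torque"])
    print("x %.1f edge y %.1f z %.1f"%(p[0],p[1]+50*c-22.3*s_,p[2]-50*s_-22.3*c),"F",f.round(1),"T",t.round(2),"tilt",np.degrees((tool(YAW).inv()*R.from_quat(s["ee_rot"])).as_rotvec()).round(2),"t",round(s["clock"],2),"w",round(s["gripper_width"],1))
E
python3 - <<'E'
from h import *
rel(tcp_for(37.5,20,7),tool(YAW,-7))
E
```

```text
turn [-0.1215  0.0005 -0.0004] shift [68.4  7.  81.6] pos [429.2 213.7 237.4] t 6.4
```

carry_out(motion=[[-0.04,0,0,30,3,10,-1],[-0.08,0,0,55,5,30,-1],[-0.1215,0,0,68.4,7,55,-1],[-0.1215,0,0,68.4,7,75,-1],[-0.1215,0,0,68.4,7,81.6,-1]])

```text
clock: 7.02
position: [490.4, 182.7, 154.7]
ee_rot: [0.982, -0.18, -0.012, 0.061]
contact_force: [0.9, -0.6, -2.8]
gripper_width: 29.2
grasp_force: 59.9
```

carry_out(motion=[[0,0,0,0,0,0,-1],[0,0,0,0,0,0,-1],[0,0,0,0,0,0,-1]])

```text
clock: 7.4
position: [490.9, 184.5, 157.1]
ee_rot: [0.982, -0.179, -0.01, 0.059]
contact_force: [-0.7, -0.5, -2.0]
gripper_width: 29.1
grasp_force: 59.9
```

```bash
python3 - <<'E'
from h import *
status(7); rel(tcp_for(37.5,2.5,7),tool(YAW,-7))
d=get_image("wrist");cv2.imwrite("pics/w5.png",d["color"])
status(7)
E
```

```text
x -0.2 edge y 39.1 z 21.3 F [-0.5 -0.7 -2. ] T [0.27 0.01 0.  ] tilt [-6.86  0.07 -0.09] t 7.4 w 29.1
turn [-0.0024 -0.0013  0.0015] shift [ 0.2 -0.6 18.9] pos [490.9 184.5 157.1] t 7.4
x -0.3 edge y 39.1 z 21.2 F [-0.3 -0.1 -2.6] T [ 0.29  0.02 -0.01] tilt [-6.88  0.06 -0.09] t 7.45 w 28.7
```

View pics/w5.png

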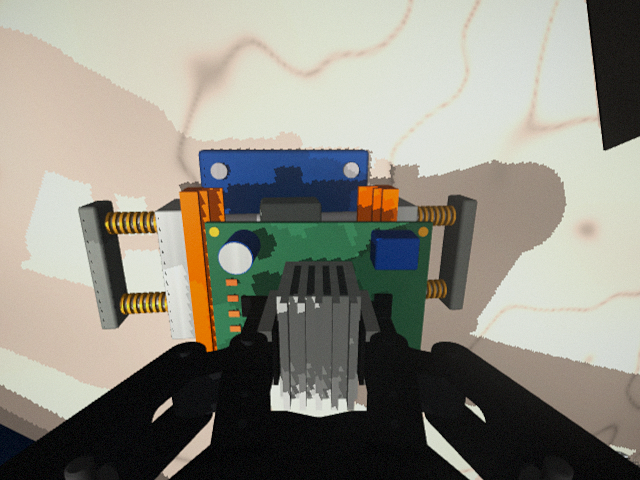

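The left edge is over the left jaw, whose ledge runs at columns 205-224 near row 195. Both jaws' far ends are visible, so I'll check the lateral position from them.

```bash
python3 - <<'E'
from h import *
d=get_image("wrist");m=mask(d,*ORANGE)
for row in (196,204,212):
    xs=np.where(m[row])[0]; g=np.split(xs,np.where(np.diff(xs)>8)[0]+1)
    for k in g:
        if len(k)<5: continue
        print(row,k[0],k[-1],[(z,np.round(RH.inv().apply(onz(d,(x,row),H[2]+z)-H)[:2],1).tolist()) for x,z in((k[0],8),(k[-1],-2.25),(k[0],-2.25),(k[-1],8))])
    print(cv2.cvtColor(d["color"],cv2.COLOR_BGR2GRAY)[row,176:230].tolist())
b=blobs(mask(d,*GREEN),500)[0];q=cv2.approxPolyN(cv2.convexHull(b),4)[0]
s=read_state();Rt=R.from_quat(s["ee_rot"]).as_matrix()
for p in q:
    c,v=ray(d,p);t=np.dot(Rt[:,2],s["position"]+19.3*Rt[:,2]-c)/np.dot(Rt[:,2],v);print(p,(Rt.T@(c+v*t-s["position"])).round(1))
E
```

```text
196 179 222 [(8, [48.1, 53.4]), (-2.25, [46.1, 35.3]), (-2.25, [46.5, 56.2]), (8, [47.8, 33.7])]
196 357 398 [(8, [46.6, -32.0]), (-2.25, [44.4, -57.0]), (-2.25, [44.8, -34.4]), (8, [46.2, -53.2])]
[205, 206, 202, 171, 146, 147, 151, 151, 148, 147, 146, 147, 147, 148, 144, 147, 148, 147, 143, 149, 143, 94, 47, 72, 82, 125, 146, 145, 144, 147, 140, 78, 57, 76, 73, 74, 72, 78, 78, 69, 74, 83, 122, 144, 147, 140, 107, 40, 44, 42, 38, 37, 41, 43]
204 180 223 [(8, [44.3, 53.4]), (-2.25, [42.0, 35.1]), (-2.25, [42.4, 56.1]), (8, [43.9, 33.5])]
204 357 397 [(8, [42.5, -32.2]), (-2.25, [40.0, -56.7]), (-2.25, [40.5, -34.6]), (8, [42.1, -53.0])]
[70, 67, 64, 78, 117, 151, 150, 149, 145, 147, 147, 146, 145, 144, 142, 148, 144, 143, 144, 143, 146, 139, 81, 45, 73, 81, 120, 117, 124, 148, 149, 138, 49, 61, 75, 70, 78, 67, 77, 71, 69, 93, 145, 146, 143, 145, 131, 71, 37, 42, 39, 41, 41, 35]
212 128 150 [(8, [41.0, 77.2]), (-2.25, [38.7, 71.0]), (-2.25, [39.0, 81.4]), (8, [40.8, 67.4])]
212 181 223 [(8, [40.5, 53.3]), (-2.25, [37.8, 35.4]), (-2.25, [38.3, 56.1]), (8, [40.0, 33.8])]
212 358 397 [(8, [38.4, -32.8]), (-2.25, [35.6, -57.0]), (-2.25, [36.1, -35.3]), (8, [37.9, -53.3])]
212 420 455 [(8, [37.6, -65.7]), (-2.25, [34.8, -90.5]), (-2.25, [35.3, -70.1]), (8, [37.1, -84.9])]
[203, 200, 203, 203, 199, 167, 145, 142, 143, 145, 148, 147, 143, 141, 142, 142, 145, 143, 147, 143, 140, 144, 137, 53, 62, 76, 75, 85, 124, 146, 144, 143, 120, 38, 72, 72, 76, 73, 69, 77, 78, 73, 72, 73, 81, 121, 142, 133, 47, 69, 73, 69, 50, 38]
[432 222] [39.6 49.6 19.3]
[420 349] [-24.7  49.9  19.3]
[217 350] [-25.3 -50.1  19.3]
[204 220] [ 40.5 -50.2  19.3]
```

carry_out(motion=[[0,0,0,0,0.5,7,-1],[0,0,0,0,-0.5,14,-1],[0,0,0,0,-1.0,19,-1],[0,0,0,0,-1.1,20.3,-1],[0,0,0,0,-1.1,20.3,-1]])

```text
clock: 8.12
position: [490.2, 183.0, 135.7]
ee_rot: [0.982, -0.179, -0.011, 0.06]
contact_force: [-0.2, -0.2, -2.3]
gripper_width: 29.3
grasp_force: 59.9
```

```bash
python3 - <<'E'
from h import *
status(7)
E
```

```text
x -0.4 edge y 37.4 z -0.0 F [-0.2 -0.2 -2.3] T [ 0.3  -0.02  0.01] tilt [-6.97  0.   -0.09] t 8.12 w 29.3
```

carry_out(motion=[[0,0,0,0,-0.1,0.7,-1],[0,0,0,0,-0.2,1.4,-1],[0,0,0,0,-0.2,2.0,-1],[0,0,0,0,-0.2,2.0,-1],[0,0,0,0,-0.2,2.0,-1]])

```text
clock: 8.75
position: [490.3, 183.0, 134.3]
ee_rot: [0.982, -0.179, -0.011, 0.06]
contact_force: [-1.5, 0.8, 2.3]
gripper_width: 29.1
grasp_force: 60.6
```

```bash
python3 - <<'E'
from h import *
status(7)
E
```

```text
x -0.3 edge y 37.5 z -1.4 F [-1.6  0.2  2.3] T [ 0.04  0.46 -0.09] tilt [-6.94  0.03 -0.1 ] t 8.75 w 29.1
```

The edge has touched the ledge with about 4.6 N. I'll ease off slightly and slide it in under the lip.

carry_out(motion=[[0,0,0,0,0.1,-0.5,-1],[0,0,0,0,-2.0,-0.75,-1],[0,0,0,0,-4.2,-1.0,-1],[0,0,0,0,-6.4,-1.3,-1],[0,0,0,0,-6.4,-1.3,-1]])

```text
clock: 9.38
position: [492.6, 189.3, 134.2]
ee_rot: [0.982, -0.179, -0.011, 0.06]
contact_force: [-0.9, -0.8, 0.6]
gripper_width: 28.8
grasp_force: 60.4
```

```bash
python3 - <<'E'
from h import *
status(7)
E
```

```text
x -0.4 edge y 44.2 z -1.5 F [-0.6 -1.1  0.6] T [ 0.1  -0.05 -0.05] tilt [-6.94  0.01 -0.09] t 9.38 w 28.8
```

carry_out(motion=[[0,0,0,0,-1.0,-0.12,-1],[0,0,0,0,-2.0,-0.24,-1],[0,0,0,0,-3.0,-0.36,-1],[0,0,0,0,-4.0,-0.48,-1],[0,0,0,0,-4.0,-0.48,-1]])

```text
clock: 10.0
position: [493.6, 192.4, 134.2]
ee_rot: [0.982, -0.179, -0.011, 0.06]
contact_force: [-0.5, -5.1, 0.7]
gripper_width: 29.6
grasp_force: 60.3
```

```bash
python3 - <<'E'
from h import *
status(7)
E
```

```text
x -0.5 edge y 47.4 z -1.5 F [ 1.4 -5.   0.7] T [-1.09 -0.36 -0.1 ] tilt [-7.02 -0.02 -0.07] t 10.0 w 29.6
```

The edge is under the lip and the jaw is yielding as expected. I'll keep pushing to about 15 mm of jaw travel.

carry_out(motion=[[0,0,0,0,-2.2,-0.26,-1],[0,0,0,0,-4.4,-0.53,-1],[0,0,0,0,-6.6,-0.8,-1],[0,0,0,0,-8.8,-1.06,-1],[0,0,0,0,-11,-1.32,-1]])

```text
clock: 10.62
position: [496.8, 201.2, 134.4]
ee_rot: [0.982, -0.179, -0.012, 0.062]
contact_force: [-0.8, -10.8, 4.1]
gripper_width: 28.8
grasp_force: 60.7
```

carry_out(motion=[[0,0,0,0,-1.0,-0.12,-1],[0,0,0,0,-1.6,-0.2,-1],[0,0,0,0,-1.6,-0.2,-1]])

```text
clock: 11.0
position: [497.3, 202.3, 134.4]
ee_rot: [0.982, -0.179, -0.012, 0.062]
contact_force: [-0.8, -9.2, 4.6]
gripper_width: 29.2
grasp_force: 60.7
```

```bash
python3 - <<'E'
from h import *
status(7)
E
```

```text
x -0.6 edge y 58.0 z -1.3 F [ 2.5 -8.9  4.6] T [-2.51 -0.81 -0.12] tilt [-7.28 -0.08 -0.03] t 11.0 w 29.2
```

carry_out(motion=[[0,0,0,0,-1.2,-0.5,-1],[0,0,0,0,-2.5,-0.9,-1],[0,0,0,0,-2.5,-0.9,-1]])

```text
clock: 11.38
position: [497.9, 204.1, 134.5]
ee_rot: [0.982, -0.179, -0.013, 0.063]
contact_force: [-0.2, -10.4, 2.7]
gripper_width: 29.3
grasp_force: 60.5
```

```bash
python3 - <<'E'
from h import *
status(7)
d=get_image("wrist");m=mask(d,*ORANGE);cv2.imwrite("pics/w6.png",d["color"][120:380,60:560])
for row in (196,204,212):
    xs=np.where(m[row])[0]; g=np.split(xs,np.where(np.diff(xs)>8)[0]+1)
    for k in g:
        if len(k)>4: print(row,k[0],k[-1],[(z,np.round(RH.inv().apply(onz(d,(x,row),H[2]+1+z)-H)[:2],1).tolist()) for x,z in((k[0],8),(k[-1],-2.25),(k[0],-2.25),(k[-1],8))])
E
```

```text
x -0.6 edge y 60.0 z -1.2 F [ 3.5 -9.8  2.7] T [-2.75 -1.15 -0.1 ] tilt [-7.37 -0.11 -0.01] t 11.38 w 29.3
196 184 227 [(8, [51.7, 65.6]), (-2.25, [49.6, 50.0]), (-2.25, [50.0, 68.2]), (8, [51.3, 48.7])]
196 410 459 [(8, [49.6, -29.7]), (-2.25, [47.3, -58.4]), (-2.25, [47.8, -33.9]), (8, [49.1, -52.6])]
204 179 228 [(8, [48.5, 68.0]), (-2.25, [46.1, 49.9]), (-2.25, [46.6, 70.6]), (8, [48.0, 48.5])]
204 409 458 [(8, [46.1, -29.5]), (-2.25, [43.4, -58.4]), (-2.25, [44.0, -33.7]), (8, [45.5, -52.6])]
212 180 228 [(8, [45.2, 67.9]), (-2.25, [42.5, 50.1]), (-2.25, [43.0, 70.6]), (8, [44.6, 48.8])]
212 410 457 [(8, [42.5, -30.3]), (-2.25, [39.5, -58.4]), (-2.25, [40.1, -34.5]), (8, [41.8, -52.6])]
212 473 504 [(8, [41.6, -60.4]), (-2.25, [38.8, -83.2]), (-2.25, [39.2, -66.7]), (8, [41.2, -75.7])]
```

View pics/w6.png

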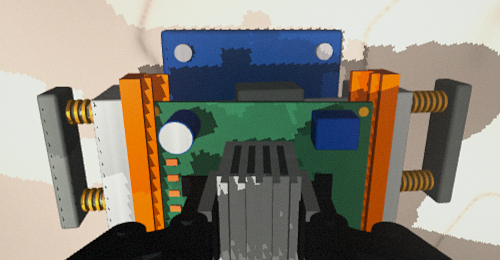

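The left jaw has moved back about 14.6 mm, and the right edge of the board clears the right lip. I'll push 1 mm more, then lower the right edge by rotating about the left edge.

carry_out(motion=[[0,0,0,0,-0.95,-0.5,-1],[0,0,0,0,-0.95,-0.5,-1],[0.0414,0,0,0,-0.05,1.6,-1],[0.0763,0,0,0,0.6,3.3,-1],[0.0763,0,0,0,0.6,3.3,-1]])

```text
clock: 12.05
position: [497.2, 202.6, 130.9]
ee_rot: [0.983, -0.18, -0.006, 0.025]
contact_force: [0.1, -11.5, 0.4]
gripper_width: 29.0
grasp_force: 60.5
```

```bash
python3 - <<'E'
from h import *
status(3)
d=get_image("wrist");m=mask(d,*ORANGE)
for row in (204,212):
    xs=np.where(m[row])[0]; g=np.split(xs,np.where(np.diff(xs)>8)[0]+1)
    for k in g:
        if len(k)>4: print(row,k[0],k[-1],[(z,np.round(RH.inv().apply(onz(d,(x,row),H[2]+1+z)-H)[:2],1).tolist()) for x,z in((k[0],8),(k[-1],-2.25),(k[0],-2.25),(k[-1],8))])
status(3)
E
```

```text
x -0.7 edge y 60.1 z -1.5 F [  4.1 -10.7   0.4] T [-3.03 -1.33 -0.13] tilt [-2.99 -0.14  0.04] t 12.05 w 29.0
204 178 228 [(8, [48.3, 68.0]), (-2.25, [46.1, 50.0]), (-2.25, [46.4, 71.6]), (8, [48.1, 47.9])]
204 416 467 [(8, [47.3, -30.6]), (-2.25, [45.0, -57.8]), (-2.25, [45.3, -34.1]), (8, [47.1, -52.7])]
212 179 229 [(8, [45.0, 68.0]), (-2.25, [42.6, 49.9]), (-2.25, [42.8, 71.6]), (8, [44.8, 47.7])]
212 415 466 [(8, [43.8, -30.5]), (-2.25, [41.3, -57.8]), (-2.25, [41.6, -34.0]), (8, [43.6, -52.7])]
x -0.7 edge y 60.2 z -1.5 F [  4.8 -10.9   0.7] T [-3.02 -1.36 -0.19] tilt [-3.01 -0.14  0.03] t 12.1 w 29.1
```

carry_out(motion=[[0,0,0,0.4,-0.5,-0.4,-1],[0.0262,0,0,0.4,0.1,0.9,-1],[0.0524,0,0,0.4,0.65,2.2,-1],[0.0524,0,0,0.4,0.65,2.2,-1]])

```text
clock: 12.6
position: [497.0, 201.9, 128.4]
ee_rot: [0.984, -0.18, -0.002, -0.0]
contact_force: [-0.8, -10.7, 2.0]
gripper_width: 29.0
grasp_force: 60.7
```

```bash
python3 - <<'E'
from h import *
status(0)
d=get_image("wrist");m=mask(d,*ORANGE)
for row in (204,212):
    xs=np.where(m[row])[0]; g=np.split(xs,np.where(np.diff(xs)>8)[0]+1)
    for k in g:
        if len(k)>4: print(row,k[0],k[-1],[(z,np.round(RH.inv().apply(onz(d,(x,row),H[2]+1+z)-H)[:2],1).tolist()) for x,z in((k[0],8),(k[-1],-2.25),(k[0],-2.25),(k[-1],8))])
status(0)
E
```

```text
x -0.8 edge y 60.6 z -1.4 F [  3.  -10.3   2. ] T [-3.18 -1.   -0.31] tilt [-0.01 -0.19  0.03] t 12.6 w 29.0
204 178 228 [(8, [48.2, 68.2]), (-2.25, [46.2, 50.4]), (-2.25, [46.2, 72.4]), (8, [48.2, 47.7])]
204 421 474 [(8, [48.2, -31.2]), (-2.25, [46.2, -57.5]), (-2.25, [46.2, -34.3]), (8, [48.2, -52.9])]
212 178 229 [(8, [44.9, 68.6]), (-2.25, [42.6, 50.3]), (-2.25, [42.6, 72.8]), (8, [44.9, 47.6])]
212 420 473 [(8, [44.8, -31.1]), (-2.25, [42.6, -57.5]), (-2.25, [42.6, -34.1]), (8, [44.8, -52.9])]
x -0.7 edge y 60.7 z -1.3 F [  3.6 -10.8   1.4] T [-3.2  -1.1  -0.28] tilt [-0.02 -0.19  0.02] t 12.65 w 29.0
```

The board is level in front of the right jaw, and the right jaw has not moved. I'll ease it back toward the centre.

carry_out(motion=[[0,0,0,0,0,-0.4,-1],[0,0,0,0,1,-0.5,-1],[0,0,0,0,2,-0.5,-1],[0,0,0,0,3.3,-0.5,-1],[0,0,0,0,4.6,-0.5,-1]])

```text
clock: 13.28
position: [495.6, 198.3, 128.5]
ee_rot: [0.984, -0.18, -0.001, -0.001]
contact_force: [0.3, -9.6, -1.2]
gripper_width: 29.0
grasp_force: 60.2
```

```bash
python3 - <<'E'
from h import *
status(0)
E
```

```text
x -0.7 edge y 56.8 z -1.3 F [ 3.7 -8.9 -1.2] T [-2.51 -1.12 -0.32] tilt [ 0.04 -0.18  0.01] t 13.28 w 29.0
```

carry_out(motion=[[0,0,0,0,1.3,0,-1],[0,0,0,0,2.6,0,-1],[0,0,0,0,3.9,0,-1],[0,0,0,0,5,0,-1],[0,0,0,0,5,0,-1]])

```text
clock: 13.9
position: [494.7, 195.8, 128.8]
ee_rot: [0.984, -0.179, -0.0, -0.003]
contact_force: [-0.0, -3.8, -6.3]
gripper_width: 29.2
grasp_force: 59.7
```

```bash
python3 - <<'E'
from h import *
status(0)
d=get_image("wrist");m=mask(d,*ORANGE)
for row in (204,212):
    xs=np.where(m[row])[0]; g=np.split(xs,np.where(np.diff(xs)>8)[0]+1)
    for k in g:
        if len(k)>4: print(row,k[0],k[-1],[(z,np.round(RH.inv().apply(onz(d,(x,row),H[2]+1+z)-H)[:2],1).tolist()) for x,z in((k[0],8),(k[-1],8))])
status(0)
E
```

```text
x -0.8 edge y 54.1 z -1.0 F [ 1.3 -3.6 -6.3] T [-1.43 -0.42 -0.26] tilt [ 0.3  -0.11 -0.03] t 13.9 w 29.2
204 178 228 [(8, [48.0, 62.1]), (8, [48.0, 41.5])]
204 409 461 [(8, [48.2, -32.8]), (8, [48.2, -54.0])]
212 179 229 [(8, [44.6, 62.1]), (8, [44.7, 41.4])]
212 408 460 [(8, [44.8, -32.6]), (8, [44.9, -54.0])]
x -0.8 edge y 54.1 z -0.9 F [ 0.8 -4.7 -6.1] T [-1.48 -0.3  -0.36] tilt [ 0.3  -0.11 -0.04] t 13.95 w 29.3
```

The right edge is in its slot and both springs are engaged. I'll keep easing back to the point where they balance, and level the tilt.

carry_out(motion=[[-0.002,0,0,0,1.2,0.2,-1],[-0.004,0,0,0,2.4,0.4,-1],[-0.006,0,0,0,3.6,0.6,-1],[-0.0075,0,0,0,4.8,0.6,-1],[-0.0075,0,0,0,5.6,0.6,-1]])

```text
clock: 14.58
position: [493.7, 191.9, 129.6]
ee_rot: [0.984, -0.179, 0.0, -0.001]
contact_force: [-4.7, 2.5, -5.1]
gripper_width: 29.4
grasp_force: 59.9
```

carry_out(motion=[[0,0,0,0,0,0,-1],[0,0,0,0,0,0,-1]])

```text
clock: 14.82
position: [493.7, 191.8, 129.6]
ee_rot: [0.984, -0.179, 0.0, -0.001]
contact_force: [-4.6, 2.5, -5.2]
gripper_width: 29.1
grasp_force: 60.0
```

```bash
cat > j.py <<'E'
from h import *
status(0)
d=get_image("wrist");m=mask(d,*ORANGE)
for row in (204,212):
    xs=np.where(m[row])[0]; g=np.split(xs,np.where(np.diff(xs)>8)[0]+1)
    for k in g:
        if len(k)>4: print(row,k[0],k[-1],[(z,np.round(RH.inv().apply(onz(d,(x,row),H[2]+1+z)-H)[:2],1).tolist()) for x,z in((k[0],8),(k[-1],8))])
status(0)
E
python3 j.py
```

```text
x -0.3 edge y 50.0 z -0.2 F [-5.2  0.7 -5.2] T [ 0.12  1.62 -0.29] tilt [ 0.07  0.01 -0.08] t 14.82 w 29.1
204 179 228 [(8, [48.3, 57.8]), (8, [48.4, 37.5])]
204 408 459 [(8, [48.5, -36.7]), (8, [48.6, -57.8])]
212 179 229 [(8, [45.0, 58.2]), (8, [45.0, 37.4])]
212 408 459 [(8, [45.2, -37.0]), (8, [45.2, -58.2])]
x -0.3 edge y 50.0 z -0.2 F [-4.6  0.6 -5. ] T [ 0.14  1.64 -0.31] tilt [ 0.07  0.01 -0.08] t 14.88 w 29.4
```

The jaws are now symmetric at ±57.9 mm. I'll relieve the leftover side load and lower the board onto the ledges before releasing.

carry_out(motion=[[0,0,0,-0.4,0,0.4,-1],[0,0,0,-0.8,0,0.9,-1],[0,0,0,-0.8,0,0.9,-1],[0,0,0,-0.8,0,0.9,-1]])

```text
clock: 15.38
position: [493.7, 191.8, 129.4]
ee_rot: [0.984, -0.179, 0.001, -0.001]
contact_force: [-4.0, 1.2, 3.0]
gripper_width: 29.5
grasp_force: 60.9
```

```bash
python3 -c "
from h import *
status(0)"
```

```text
x -0.3 edge y 50.1 z -0.4 F [-4.2 -0.3  3. ] T [-0.07  1.3  -0.37] tilt [ 0.09  0.1  -0.11] t 15.38 w 29.5
```

carry_out(motion=[[0,0,0,-1,0,-0.2,-1],[0,0,0,-2,0,-0.5,-1],[0,0,0,-2,0,-0.5,-1]])

```text
clock: 15.75
position: [493.2, 192.3, 129.5]
ee_rot: [0.984, -0.179, 0.002, -0.001]
contact_force: [4.5, -2.4, -2.3]
gripper_width: 28.8
grasp_force: 60.4
```

```bash
python3 -c "
from h import *
status(0)"
```

```text
x -0.8 edge y 50.3 z -0.3 F [ 5.1 -0.6 -2.3] T [-0.25 -1.5  -0.32] tilt [ 0.13  0.23 -0.12] t 15.75 w 28.8
```

carry_out(motion=[[0,0,0,1.0,0,0,-1],[0,0,0,1.0,0,0,-1],[0,0,0,1.0,0,0.2,-1]])

```text
clock: 16.12
position: [493.2, 192.2, 129.4]
ee_rot: [0.984, -0.179, 0.001, -0.001]
contact_force: [4.5, -1.4, 1.9]
gripper_width: 29.2
grasp_force: 60.8
```

```bash
python3 -c "
from h import *
status(0)"
```

```text
x -0.8 edge y 50.2 z -0.4 F [4.7 0.2 1.9] T [ 0.14 -1.4  -0.31] tilt [ 0.11  0.14 -0.12] t 16.12 w 29.2
```

carry_out(motion=[[0,0,0,0,0,0,-0.1],[0,0,0,0,0,0,0.0],[0,0,0,0,0,0,0.1],[0,0,0,0,0,0,0.1],[0,0,0,0,0,0,0.1]])

```text
clock: 16.75
position: [491.8, 191.7, 128.6]
ee_rot: [0.984, -0.179, -0.0, 0.0]
contact_force: [-0.2, 0.3, 0.5]
gripper_width: 46.8
grasp_force: 0.0
```

```bash
python3 j.py
```

```text
x -2.0 edge y 49.3 z -1.2 F [-0.3  0.2  0.5] T [-0.05  0.02 -0.02] tilt [-0.03 -0.01 -0.09] t 16.75 w 46.8
204 175 226 [(8, [46.8, 58.3]), (8, [46.9, 37.4])]
204 407 458 [(8, [47.0, -36.8]), (8, [47.0, -57.7])]
212 176 226 [(8, [43.5, 58.3]), (8, [43.5, 37.6])]
212 406 457 [(8, [43.7, -36.7]), (8, [43.7, -57.7])]
x -1.9 edge y 49.3 z -1.1 F [-0.4 -1.  -0.1] T [-0.06  0.04  0.01] tilt [-0.03 -0.01 -0.09] t 16.8 w 46.8
```

Released, and the jaws still hold the board symmetrically. I'll retreat straight up and check.

carry_out(motion=[[0,0,0,0,0,-10,0.1],[0,0,0,0,0,-35,0.1],[0,0,0,-20,0,-80,0.1],[0,0,0,-50,0,-120,0.1],[0,0,0,-70,0,-130,0.1]])

```text
clock: 17.42
position: [426.7, 217.4, 262.6]
ee_rot: [0.984, -0.179, 0.002, -0.003]
contact_force: [-0.4, -0.6, -0.3]
gripper_width: 47.3
grasp_force: 0.0
```

carry_out(motion=[[0,0,0,0,0,0,0.1],[0,0,0,0,0,0,0.1],[0,0,0,0,0,0,0.1]])

```text
clock: 17.8
position: [426.7, 216.0, 257.9]
ee_rot: [0.984, -0.179, -0.001, 0.001]
contact_force: [-0.2, 0.1, -0.5]
gripper_width: 47.1
grasp_force: 0.0
```

```bash
python3 - <<'E'
from h import *
status(0)
d=get_image("wrist")
img=d["color"][20:300,170:470];sc=get_image("scene")["color"][170:270,340:460]
cv2.imwrite("pics/w7.png",np.hstack([cv2.resize(img,(429,400)),cv2.resize(sc,(360,400),interpolation=cv2.INTER_CUBIC)]))
b=blobs(cv2.morphologyEx(mask(d,*GREEN),cv2.MORPH_CLOSE,np.ones((7,7))),500)[0]
r=cv2.minAreaRect(np.array([RH.inv().apply(onz(d,p,109)-H)[:2] for p in b[:,0]],np.float32));print("green",np.round(r[0],1),np.round(r[1],1),r[2])
for b in blobs(mask(d,*ORANGE),200)[:2]:
    print("jaw",np.round([RH.inv().apply(onz(d,p,116)-H)[:2] for p in cv2.boxPoints(cv2.minAreaRect(b))],1).tolist())
E
```

```text
x -71.5 edge y 49.0 z 128.1 F [-0.2  0.  -0.5] T [-0.03  0.04  0.  ] tilt [-0.11 -0.04 -0.04] t 17.8 w 47.1
green [-1.4  0.4] [92.  80.5] 89.88693237304688
jaw [[-48.6, -37.8], [50.3, -38.3], [49.6, -57.8], [-49.6, -59.6]]
jaw [[50.1, 58.5], [51.2, 38.8], [-48.3, 36.7], [-49.7, 58.7]]
```

View pics/w7.png

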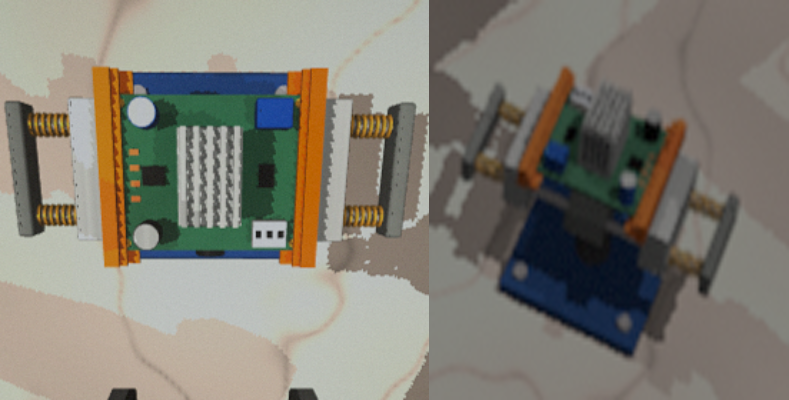

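The view shows the board level and held by both jaws. The lips cover its edges at about x=130 and x=293 in the crop, and 92 mm of green shows between them, as it should. It is centred to about 0.4 mm across the jaws and 1.4 mm along them.

```bash
python3 -c "
from bench import *
print(job_done())"
```

```text
the job is handed in; nothing more can be done
None
```

The board is loaded components up, level and caught under both lips, within about 0.4 mm of centre across the jaws and 1.4 mm along them; the arm is clear and the job was handed in at about 18 s.

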